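Slide the stamp pad aside and touch-open the ring box

TASK

Two identical grey ring boxes stand on the desk, and a stamp-pad tin lies on the push-to-open lid of one of them. With the fingertips, without gripping or lifting anything, slide that tin sideways off the lid so that it lies wholly on the fixed ledge of the same box, then press the front edge of the cleared lid to release its catch and let the spring leave it ajar. Keep the other box shut and leave the stamp, glue bottle, mug and stapler alone.

Things in the scene. Friction and masses are not known exactly. Their poses are not given: they have to be found in the camera images.
- box_a: The ring box with the stamp-pad tin on its lid. Grey steel, fixed, 160 mm (its x, front to back) by 250 mm (its y) by 90 mm high; origin at the centre of its underside, front to -x. Top, seen from the robot: right, the bare aluminium push-to-open lid (box y -121 to +3 mm, x -80 to +56 mm); left, a fixed ledge; behind the lid a fixed strip. All flush at 90 mm.
- box_a_ledge (a point): Centre of the upper face of that box's fixed ledge, axes as the box's. Flat, with a thin dark mat, 150 mm (x) by 114 mm (y), level with the lid, with an 8 mm high, 5 mm thick rim on its front, rear and left (+y) sides, and open towards the lid (-y).
- box_a_lid (a joint): Angle (rad) of that box's lid: 0 shut and latched, below 0 pressed in (hard stop -0.055), 0.45 fully ajar (a stop). Hinge along the box's y at the lid's rear edge; the front edge rises. A spring lifts it; a hidden touch catch under the middle of the front edge holds it shut. Once freed, the catch does not take hold again: pressing then only holds the lid down meanwhile.
- box_a_press (a point): Where to press: on the upper face of that box's lid, 14 mm behind the middle of its front edge; moves with the lid. About 3 mm down (4 to 5 N; hard stop at about 7 mm) frees the catch; as the finger goes up the lid follows it and stays ajar, this point then about 53 mm higher than when shut.
- box_b: The other ring box, of the same make and size: no tin on its lid, a wooden stamp on its ledge. Origin at the centre of its underside. It must stay shut.
- box_b_lid (a joint): Angle (rad) of the other box's lid, the same mechanism; it must stay shut at 0.
- pad: Stamp-pad tin, a flat rectangular case, black base and steel top, 80 mm (its x) by 60 mm (its y) by 24 mm high, about 0.16 kg; origin at the centre of its underside. It starts about the middle of the lid, within about 10 degrees of square to the box, and slides easily over lid and ledge.
- pad_c0 (a point): Corner of the tin's underside, -40, -30 mm from its origin along its x, y.
- pad_c1 (a point): Corner of the tin's underside, -40, 30 mm from its origin along its x, y.
- pad_c2 (a point): Corner of the tin's underside, 40, -30 mm from its origin along its x, y.
- pad_c3 (a point): Corner of the tin's underside, 40, 30 mm from its origin along its x, y.
- stamp: Bystander: turned wooden stamp, 34 mm across, 63 mm tall, upright on the other box's ledge; origin at the centre of its underside.
- glue: Bystander: white glue bottle, 38 mm across, 95 mm tall, on the desk behind the boxes; origin at the centre of its underside.
- mug: Bystander: white mug, 80 mm across, 90 mm tall, on the desk behind the boxes; origin at the centre of its underside.
- stapler: Bystander: stapler, 34 x 120 x 45 mm, on the desk behind the boxes; origin at the centre of its underside.
Things that resemble listed ones, but are neither listed nor needed, are in the scene too. What is shaped like the pad but yellow is not meant.

How it is judged (in metres and radians):
On the way, in this order (a step that is already met when the one before it is completed fails the run):
1. the tin lies wholly on the ledge, off the still shut lid (y of each of pad_c0, pad_c1, pad_c2, pad_c3 in the frame of box_a above 0.003 m and z of pad in the frame of box_a between 0.086 and 0.096 m and y of pad in the frame of box_a below 0.125 m and x of pad in the frame of box_a between -0.08 and 0.08 m and angle between pad's own z axis and vertical below 0.08 rad and value of joint box_a_lid below 0.05 rad), for 0.2 s.
2. the lid's front edge is pressed in with the tin off it (y of each of pad_c0, pad_c1, pad_c2, pad_c3 in the frame of box_a above 0.003 m and value of joint box_a_lid below -0.008 rad and contact force between box_a_lid and the fingers above 0.5 N), for 0.02 s.
3. the lid has sprung ajar (y of each of pad_c0, pad_c1, pad_c2, pad_c3 in the frame of box_a above 0.003 m and z of pad in the frame of box_a between 0.086 and 0.096 m and y of pad in the frame of box_a below 0.125 m and x of pad in the frame of box_a between -0.08 and 0.08 m and angle between pad's own z axis and vertical below 0.08 rad and value of joint box_a_lid above 0.3 rad), for 0.2 s.
At the end, for the whole second after the job is handed in: The tin lies flat and at rest wholly on the ledge of its box, all four corners clear of the lid; that box's lid stands ajar at more than 0.3 rad; the other lid is shut; no bystander is more than 30 mm from where it stood (all of step 3 and velocity of joint box_a_lid below 0.1 rad/s and linear speed of pad below 0.02 m/s and value of joint box_b_lid between -0.02 and 0.05 rad and distance of each of stamp, glue, mug, stapler from where it was at the start of the episode below 0.03 m); the robot touches nothing.
It fails at once if the tin is lifted more than 12 mm off the box's top (z of pad in the frame of box_a above 0.102 m).
It fails at once if the tin is tipped by more than 0.35 rad or pushed off the box (angle between pad's own z axis and vertical above 0.35 rad or z of pad in the frame of box_a below 0.07 m).
It fails at once if the lid is released while the tin is still on it (value of joint box_a_lid above 0.08 rad and (not (y of pad_c0 in the frame of box_a above 0.003 m) or not (y of pad_c1 in the frame of box_a above 0.003 m) or not (y of pad_c2 in the frame of box_a above 0.003 m) or not (y of pad_c3 in the frame of box_a above 0.003 m))).
It fails at once if the other box is released (value of joint box_b_lid above 0.08 rad).
It fails at once if a bystander is moved by more than 30 mm or knocked over (distance of any of stamp, glue, mug, stapler from where it was at the start of the episode above 0.03 m or angle between any of stamp, glue, mug, stapler's own z axis and vertical above 0.5 rad).
It also fails if it takes over 48 s, if anything falls off the work surface, if the arm or the gripper's body presses on something with over 40 N, if the wrist force passes 120 N, or if a joint passes its speed limit or range.

ROBOT

A 6-joint arm with a two-finger parallel gripper is mounted at the origin on the work surface. World frame = base frame: x ahead of the robot, y to its left, z up, the work surface at z = 0. Lengths are in m, angles in degrees, forces in N, time in s.
With the tool pointing down it reaches from about 0.25 to 0.725 m from the base axis. Payload 9.7 kg.
Tool frame: the origin (TCP) lies midway between the tips of the shut fingers; the grasp point (between the pads) lies 19 mm behind it; z points along the fingers, y is the line along which they close (so a half turn about z gives the same grasp; the last joint's range is limited). The gripper opens to 85 mm and grips with 20 to 120 N. Pads are 22 mm wide; open, the fingers measure 114 mm over their backs; the gripper's body (76 mm by 85 mm) begins 54 mm behind the grasp point. The pads swing forward as they close: fully open they stand 13 mm farther back than shut.
Start: joints at [-66.234, 4.979, 10.078, 95.1, 0, 90], TCP at [0.222, -0.503, 0.231] pointing down, gripper open.
Joint ranges: [-179.16, 179.16], [-48.56, 103.87], [-65.8, 70.77], [-126.05, 130.52], [-82.76, 87.17], [-180, 180]. Speed limits (degrees/s): [127.2, 127.2, 147.25, 180, 180, 180].

INTERFACE

Orientations are given as [roll, pitch, yaw] about the fixed x, y, z axes, in that order (R = Rz(yaw) Ry(pitch) Rx(roll)).
In Python, from workcell import bot gives the robot as it stands.
- The arm moves only by the shell command python3 -m crank 'ROWS' [FORCE]. ROWS is JSON, a list of rows, each an object with "gripper": the finger opening in mm, from 0 to 85.4; "travel": the shift along the tool's x, y, z in mm, a list of three; "twist": the turn, a rotation vector about the tool's x, y, z in rad, a list of three. In form: [{"gripper": gripper, "travel": [tx, ty, tz], "twist": [rx, ry, rz]}, ...]. A call has 1 to 12 rows; each row shifts and turns the commanded pose from where the row before left it, along the tool's axes as they then stand; what a row does not reach is not made up. A row lasts 1/8 s, in which the tool goes at most 62.5 mm and 10.7 degrees, less where a joint would pass 70% of its speed; a pose out of reach is approached as far as the arm can. A call is refused whole if a number of a shift passes 62.5 or a number of a turn 0.188, either way. A call with a gripper value outside its range is refused whole. The fingers move at their own pace and stop on an object; FORCE is the grip in N (left out, the last holds). Time passes only in rows, so rows that do not move let the fingers close. It gives the time, the measured TCP pose, the force, the opening and the grip force at its end, in the units of the state.
- bot.get_obs(): the state, without advancing time (a new reading comes with each control period).
- bot.camera(name): name is "scene" or "top" or "wrist"; returns the picture (400x640x3 uint8, red, green, blue); there is no depth.
- bot.calibration(name): a dict with "vfov" (degrees; the focal length in pixels is half the picture's height over the tangent of half this angle, whatever the lens; pixels are square), "cx", "cy" (the principal point, pixels), "camera_from_world" (4x4, takes a point from world to camera coordinates). Camera axes: x right, y down, z forward; pixel columns grow to the right and rows downward; lengths in m; the calibration is good to about 2 mm. A picture is of the moment at which its call begins: read the wrist's pose just before it. calibration takes no time and is no camera call; for the wrist camera it gives the pose at the moment of the call.
- bot.job_done(): hands the job in; it is judged then, once.
The state is a dict: "time": time; "q": joint angles; "qd": joint speeds; "joint_efforts": joint torques, N m; "ee_pos": TCP position; "tcp_rot": TCP orientation; "wrist_force": force on the tool from outside, world axes, zero at the start; "torque": the same for the moment, N m; "opening": finger opening in m; "grasp_force": force on a finger pad.
Only numpy, scipy, OpenCV 4.12 (cv2) and the standard library are available. Lean on these libraries where they do the work, as an engineer would, in place of code of your own. Each camera call takes 0.05 s, during which the arm holds its last target. There are 200 camera calls.

## Working session

There is one attempt and no reset: what is moved stays moved. The work goes in short steps, Python scripts to look and compute and a shell command to move; the robot and the scene stay as the last step left them, time stands still between calls to the robot, and variables do not carry over. Pictures are saved under pics/ and viewed, at most 10 in all, crops included, and the job is handed in when it is done.

```bash
ls; mkdir -p pics; cat > h.py <<'E'
import numpy as np, cv2
from workcell import bot
def K(c):
    f=200/np.tan(np.radians(c["vfov"])/2); return f,c["cx"],c["cy"]
def ray(c,u,v,z):
    f,cx,cy=K(c); M=np.array(c["camera_from_world"]); R=M[:3,:3]; t=M[:3,3]
    o=-R.T@t; d=R.T@np.array([(u-cx)/f,(v-cy)/f,1]); return o+d*(z-o[2])/d[2]
def proj(c,p):
    f,cx,cy=K(c); M=np.array(c["camera_from_world"]); q=M[:3,:3]@np.array(p)+M[:3,3]
    return q[0]/q[2]*f+cx,q[1]/q[2]*f+cy
E
python3 - <<'E'
from h import *
for n in("scene","top"):
    im=bot.camera(n); cv2.imwrite(f"pics/{n}.png",im[:,:,::-1]); c=bot.calibration(n); print(n,c["vfov"],np.round(c["camera_from_world"],3).tolist())
o=bot.get_obs(); print(o["time"],o["ee_pos"],o["tcp_rot"],o["wrist_force"])
E
```

```text
pics
scene 44.123139349104726 [[0.068, 0.998, 0.01, -0.044], [0.715, -0.042, -0.698, -0.334], [-0.696, 0.054, -0.716, 1.498], [0.0, 0.0, 0.0, 1.0]]
top 48.370610395827846 [[0.017, -1.0, -0.004, -0.005], [-0.996, -0.016, -0.092, 0.571], [0.091, 0.005, -0.996, 1.179], [0.0, 0.0, 0.0, 1.0]]
0.1 [ 0.22159586 -0.5031614   0.23065179] [-1.79931777e+02 -1.11343924e-03  2.37687168e+01] [ 0.24785837 -0.19806532  0.10837726]
```

View pics/top.png

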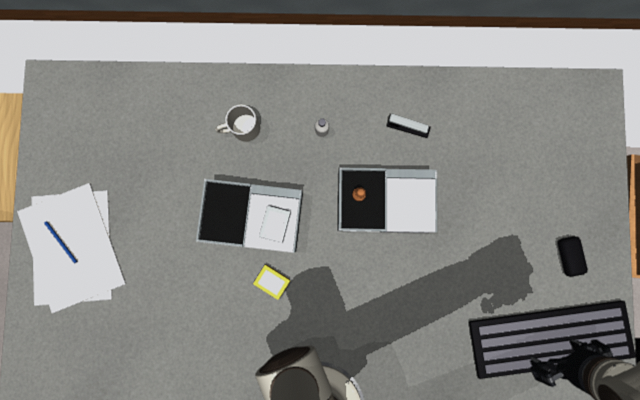

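View pics/scene.png

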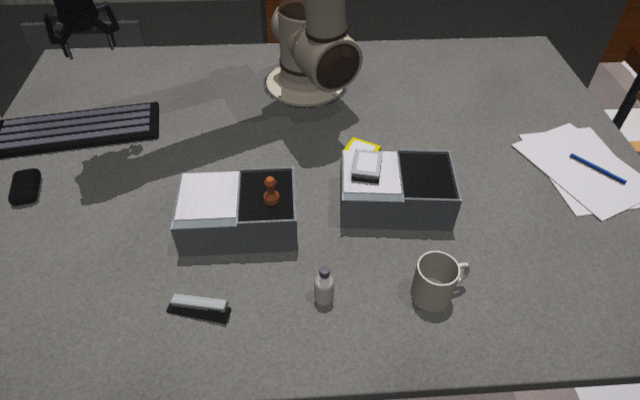

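The top view shows box_a at about (250,215), with the dark ledge on its left and the tin on the lid at (275,223). Box_b is at (388,200) with the stamp at (359,194).

Possible confusions:
- **Tin:** the steel tin on the lid at (275,223), or the yellow-edged case on the desk at (271,281). I choose (275,223) by the description.
- **Box:** left (250,215), or right (388,200), which has the stamp. I choose the left one.

Next I check the choice in a close crop.

```bash
python3 - <<'E'
from h import *
im=cv2.imread("pics/top.png"); c=bot.calibration("top")
cr=im[165:305,185:325]
cv2.imwrite("pics/crop.png",cv2.resize(cr,None,fx=4,fy=4,interpolation=cv2.INTER_CUBIC))
g=cv2.cvtColor(im,cv2.COLOR_BGR2GRAY)
def big(mask,x0,x1,y0,y1):
    m=np.zeros_like(mask); m[y0:y1,x0:x1]=mask[y0:y1,x0:x1]
    cs,_=cv2.findContours(m,cv2.RETR_EXTERNAL,cv2.CHAIN_APPROX_NONE); return max(cs,key=cv2.contourArea)
for n,mask in(("mat",(g<45)),("lid",(g>190))):
    k=big(mask.astype(np.uint8)*255,185,312,165,258); r=cv2.minAreaRect(k); b=cv2.boxPoints(r)
    P=np.array([ray(c,u,v,.09)[:2] for u,v in b]); print(n,np.round(b,1).tolist(),np.round(P,4).tolist(),P.mean(0),np.linalg.norm(P-np.roll(P,1,0),axis=1))
    for i in range(4): d=P[i]-P[i-1]; print(np.degrees(np.arctan2(d[1],d[0])))
E
```

```text
mat [[198.89999389648438, 238.5], [206.3000030517578, 181.10000610351562], [249.3000030517578, 186.6999969482422], [241.89999389648438, 244.0]] [[0.4512, 0.3068], [0.5983, 0.2938], [0.5857, 0.1829], [0.439, 0.1971]] [0.518559   0.24513191] [0.11032543 0.14762727 0.11163292 0.14738099]
83.67273786192952
-5.03721567102625
-96.4415432752217
174.45663957696553
lid [[244.1999969482422, 246.10000610351562], [250.3000030517578, 193.6999969482422], [298.5, 199.39999389648438], [292.3999938964844, 251.8000030517578]] [[0.4339, 0.1911], [0.5676, 0.1796], [0.555, 0.0556], [0.4217, 0.0684]] [0.49455264 0.12368615] [0.12327447 0.13411379 0.12460222 0.13389133]
84.31215717563158
-4.924012987401231
-95.78502179335942
174.50912671722068
```

View pics/crop.png

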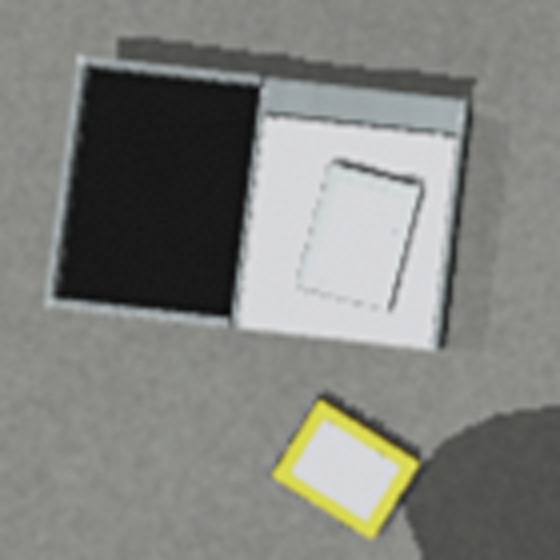

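The crop confirms it: a steel tin with a dark side on the white lid, top corners at crop pixels (338,160), (424,184), (391,310) and (298,290). The yellow case lies on the desk. Now I measure the tin in the box frame.

```bash
cat >> h.py <<'E'
YAW=np.radians(-5.5); B=np.array([[np.cos(YAW),-np.sin(YAW)],[np.sin(YAW),np.cos(YAW)]])
LIDC=np.array([.49455,.12369]); BOX=LIDC-B@np.array([-.012,-.059])
def tobox(p): return B.T@(np.array(p)[:2]-BOX)
def toworld(p): return B@np.array(p)+BOX
E
python3 - <<'E'
from h import *
c=bot.calibration("top")
print("box",BOX,"mat centre in box",tobox([.51856,.24513]))
pt=[(338,160),(421,182),(389,308),(298,290)]
P=np.array([ray(c,(u+.5)/4+185-.5,(v+.5)/4+165-.5,.114)[:2] for u,v in pt]); print(P)
print("sizes",np.linalg.norm(P-np.roll(P,1,0),axis=1)); Q=np.array([tobox(p) for p in P]); print(Q,Q.mean(0))
o=bot.get_obs()
for p in([-.012,-.135],[-.066,-.059]): print(toworld(p), (toworld(p)-o["ee_pos"][:2])@B*1000)
E
```

```text
box [0.51214965 0.18126823] mat centre in box [0.00025995 0.06418217]
[[0.53870037 0.12779693]
 [0.52577186 0.07550948]
 [0.44707568 0.09361206]
 [0.45725875 0.15049595]]
sizes [0.08454575 0.05386208 0.08075142 0.05778816]
[[ 0.03155348 -0.05068035]
 [ 0.02369602 -0.10396622]
 [-0.05637291 -0.09348967]
 [-0.05168881 -0.03589166]] [-0.01320306 -0.07100698]
[0.48726572 0.04803989] [211.61647394 574.12699485]
[0.44079861 0.12886567] [157.61647394 650.12699485]
```

The mat centre agrees with the expected (0, 63) mm, and the tin measures about 80 x 60 mm, turned −10° from the box. I square the tool to the box at yaw 84.5°, set a 40 mm opening so the two fingertips push side by side, and fly to the tin's right.

```bash
python3 -m crank '[{"gripper":40,"travel":[0,0,0],"twist":[0,0,-0.177]},{"gripper":40,"travel":[0,0,0],"twist":[0,0,-0.177]},{"gripper":40,"travel":[0,0,0],"twist":[0,0,-0.177]},{"gripper":40,"travel":[0,0,0],"twist":[0,0,-0.177]},{"gripper":40,"travel":[0,0,0],"twist":[0,0,-0.176]},{"gripper":40,"travel":[0,0,0],"twist":[0,0,-0.176]},{"gripper":40,"travel":[54,20,0],"twist":[0,0,0]},{"gripper":40,"travel":[54,20,0],"twist":[0,0,0]},{"gripper":40,"travel":[54,20,0],"twist":[0,0,0]},{"gripper":40,"travel":[54,20,0],"twist":[0,0,0]},{"gripper":40,"travel":[54,20,0],"twist":[0,0,0]},{"gripper":40,"travel":[54,20,0],"twist":[0,0,0]}]' 40; python3 -m crank '[{"gripper":40,"travel":[54,20,0],"twist":[0,0,0]},{"gripper":40,"travel":[54,20,0],"twist":[0,0,0]},{"gripper":40,"travel":[54,20,0],"twist":[0,0,0]},{"gripper":40,"travel":[54,20,0],"twist":[0,0,0]},{"gripper":40,"travel":[24,12,0],"twist":[0,0,0]},{"gripper":40,"travel":[0,0,0],"twist":[0,0,0]}]'
python3 - <<'E'
from h import *
o=bot.get_obs(); print(o["time"],o["tcp_rot"],o["opening"],np.round(np.r_[tobox(o["ee_pos"]),o["ee_pos"][2]]*1000,1))
E
```

```text
time: 1.6
ee_pos: [0.3725, -0.1906, 0.2311]
tcp_rot: [180.0, -0.0, 84.5]
wrist_force: [1.0, -1.1, -0.8]
opening: 0.0398
grasp_force: 0.0
time: 2.35
ee_pos: [0.487, 0.0392, 0.2304]
tcp_rot: [-179.9, 0.0, 84.7]
wrist_force: [0.1, -0.6, -0.2]
opening: 0.0398
grasp_force: 0.0
2.35 [-1.79911330e+02  1.19019261e-02  8.46595522e+01] 0.03981977977520303 [ -11.4 -143.8  230.4]
```

```bash
python3 -m crank '[{"gripper":40,"travel":[0,0,45],"twist":[0,0,0]},{"gripper":40,"travel":[0,0,45],"twist":[0,0,0]},{"gripper":40,"travel":[0,0,32],"twist":[0,0,0]},{"gripper":40,"travel":[0,0,10],"twist":[0,0,0]},{"gripper":40,"travel":[0,0,0],"twist":[0,0,0]},{"gripper":40,"travel":[0,0,0],"twist":[0,0,0]}]'
python3 - <<'E'
from h import *
o=bot.get_obs(); print(np.round(np.r_[tobox(o["ee_pos"]),o["ee_pos"][2]]*1000,1))
for n in("scene",): cv2.imwrite("pics/s2.png",cv2.resize(bot.camera(n)[90:250,250:490,::-1],None,fx=3,fy=3,interpolation=cv2.INTER_CUBIC))
E
```

```text
time: 3.1
ee_pos: [0.4875, 0.0375, 0.1009]
tcp_rot: [179.9, -0.0, 84.5]
wrist_force: [-0.1, -0.3, -0.1]
opening: 0.0399
grasp_force: 0.0
[ -10.8 -145.4  100.9]
```

View pics/s2.png

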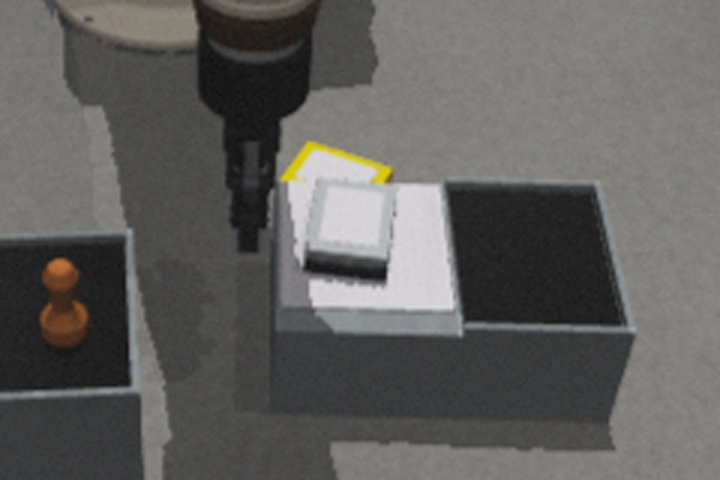

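The fingers stand clear to the tin's right, the tin is at crop (345,225) and the ledge is empty. I push gently to the left.

```bash
python3 -m crank '[{"gripper":40,"travel":[6,-1,3],"twist":[0,0,0]},{"gripper":40,"travel":[8,0,0],"twist":[0,0,0]},{"gripper":40,"travel":[8,0,0],"twist":[0,0,0]},{"gripper":40,"travel":[8,0,0],"twist":[0,0,0]},{"gripper":40,"travel":[8,0,0],"twist":[0,0,0]},{"gripper":40,"travel":[8,0,0],"twist":[0,0,0]},{"gripper":40,"travel":[8,0,0],"twist":[0,0,0]},{"gripper":40,"travel":[8,0,0],"twist":[0,0,0]},{"gripper":40,"travel":[8,0,0],"twist":[0,0,0]},{"gripper":40,"travel":[8,0,0],"twist":[0,0,0]},{"gripper":40,"travel":[8,0,0],"twist":[0,0,0]},{"gripper":40,"travel":[0,0,0],"twist":[0,0,0]}]'
python3 - <<'E'
from h import *
o=bot.get_obs(); print(np.round(np.r_[tobox(o["ee_pos"]),o["ee_pos"][2]]*1000,1))
cv2.imwrite("pics/s3.png",cv2.resize(bot.camera("scene")[90:250,250:490,::-1],None,fx=3,fy=3,interpolation=cv2.INTER_CUBIC))
E
```

```text
time: 4.65
ee_pos: [0.494, 0.1242, 0.0962]
tcp_rot: [-180.0, -0.0, 84.5]
wrist_force: [-1.0, -1.1, -0.3]
opening: 0.04
grasp_force: 0.0
[-12.6 -58.6  96.2]
```

View pics/s3.png

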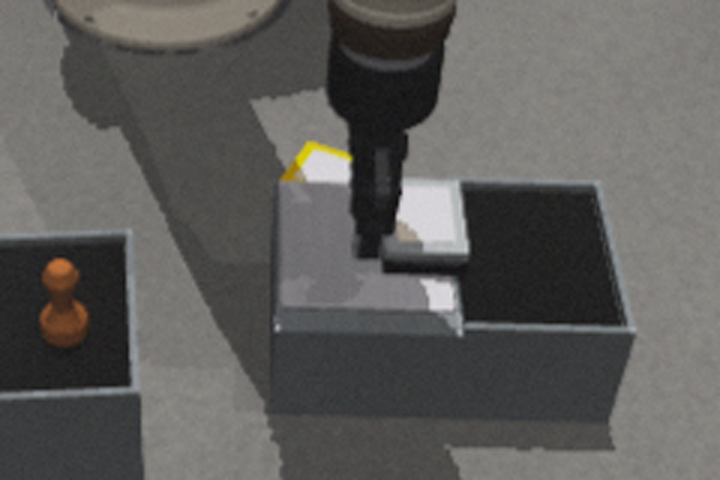

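The fingers are flush against the tin's right side and it now lies square, reaching the mat at crop (465,230). I push 80 mm more, back off, and rise.

```bash
python3 -m crank '[{"gripper":40,"travel":[8,0,-1],"twist":[0,0,0]},{"gripper":40,"travel":[8,0,0],"twist":[0,0,0]},{"gripper":40,"travel":[8,0,0],"twist":[0,0,0]},{"gripper":40,"travel":[8,0,0],"twist":[0,0,0]},{"gripper":40,"travel":[8,0,0],"twist":[0,0,0]},{"gripper":40,"travel":[8,0,0],"twist":[0,0,0]},{"gripper":40,"travel":[8,0,0],"twist":[0,0,0]},{"gripper":40,"travel":[8,0,0],"twist":[0,0,0]},{"gripper":40,"travel":[8,0,0],"twist":[0,0,0]},{"gripper":40,"travel":[6,0,0],"twist":[0,0,0]},{"gripper":40,"travel":[3,0,0],"twist":[0,0,0]},{"gripper":40,"travel":[0,0,0],"twist":[0,0,0]}]'
python3 -m crank '[{"gripper":40,"travel":[-10,0,0],"twist":[0,0,0]},{"gripper":40,"travel":[-20,0,-5],"twist":[0,0,0]},{"gripper":40,"travel":[-20,0,-40],"twist":[0,0,0]},{"gripper":0,"travel":[0,0,-30],"twist":[0,0,0]},{"gripper":0,"travel":[0,0,0],"twist":[0,0,0]},{"gripper":0,"travel":[0,0,0],"twist":[0,0,0]}]'
python3 - <<'E'
from h import *
o=bot.get_obs(); print(np.round(np.r_[tobox(o["ee_pos"]),o["ee_pos"][2]]*1000,1),o["opening"])
cv2.imwrite("pics/s4.png",cv2.resize(bot.camera("scene")[90:250,250:490,::-1],None,fx=3,fy=3,interpolation=cv2.INTER_CUBIC))
c=bot.calibration("scene")
for n,p,z in(("press",[-.066,-.059],.09),("lid corner FR",[-.08,-.121],.09),("lid corner RL",[.056,.003],.09)):
    u,v=proj(c,[*toworld(p),z]); print(n,(u-250+.5)*3,(v-90+.5)*3)
d=tobox(o["ee_pos"])*1000; print("to press: tool x",-59-d[1],"tool y",-66-d[0])
E
```

```text
time: 6.2
ee_pos: [0.5018, 0.2043, 0.0974]
tcp_rot: [180.0, -0.0, 84.5]
wrist_force: [-0.3, 0.2, -0.8]
opening: 0.0401
grasp_force: 0.0
time: 6.95
ee_pos: [0.4968, 0.1534, 0.1719]
tcp_rot: [-180.0, 0.0, 84.5]
wrist_force: [-0.3, -0.1, -0.2]
opening: -0.0002
grasp_force: 0.0
[-12.7 -29.2 171.9] -0.00017630903414125654
press 361.30448458316226 196.8057596551019
lid corner FR 280.25298450912834 182.74074356651667
lid corner RL 456.35988143245413 313.17010404090524
to press: tool x -29.83213200699695 tool y -53.34333346485691
```

View pics/s4.png

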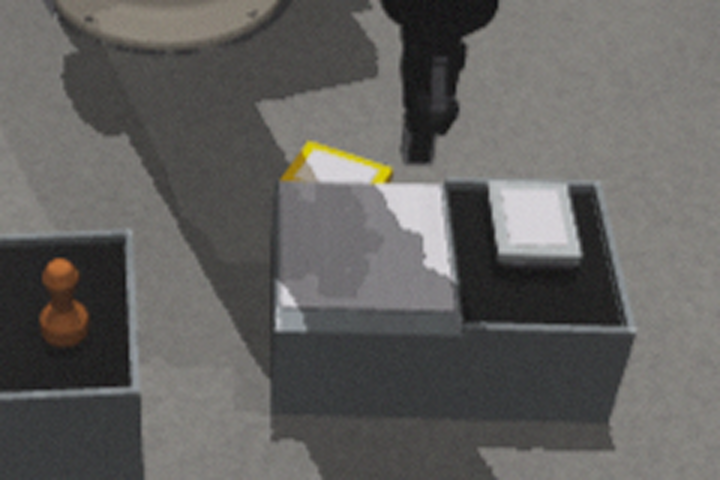

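The tin lies wholly on the dark mat at crop (535,225), clear of the lid edge (about x=455), and the projected lid corners match the picture. Next I go above the press point with the fingers shut.

```bash
python3 -m crank '[{"gripper":0,"travel":[-15,-27,0],"twist":[0,0,0]},{"gripper":0,"travel":[-15,-26,0],"twist":[0,0,0]},{"gripper":0,"travel":[0,0,40],"twist":[0,0,0]},{"gripper":0,"travel":[0,0,28],"twist":[0,0,0]},{"gripper":0,"travel":[0,0,8],"twist":[0,0,0]},{"gripper":0,"travel":[0,0,0],"twist":[0,0,0]},{"gripper":0,"travel":[0,0,0],"twist":[0,0,0]}]'
python3 - <<'E'
from h import *
o=bot.get_obs(); print(np.round(np.r_[tobox(o["ee_pos"]),o["ee_pos"][2]]*1000,1))
E
```

```text
time: 7.88
ee_pos: [0.4419, 0.1297, 0.0973]
tcp_rot: [179.9, -0.0, 84.5]
wrist_force: [0.0, -0.8, 0.4]
opening: 0.0
grasp_force: 0.0
[-65.  -58.1  97.3]
```

```bash
python3 -m crank '[{"gripper":0,"travel":[0,0,4],"twist":[0,0,0]},{"gripper":0,"travel":[0,0,3],"twist":[0,0,0]},{"gripper":0,"travel":[0,0,2],"twist":[0,0,0]},{"gripper":0,"travel":[0,0,1.5],"twist":[0,0,0]},{"gripper":0,"travel":[0,0,0],"twist":[0,0,0]}]'
```

```text
time: 8.5
ee_pos: [0.4416, 0.1296, 0.0863]
tcp_rot: [180.0, -0.0, 84.5]
wrist_force: [-0.1, 0.3, 3.8]
opening: 0.0001
grasp_force: 1.9
```

```bash
python3 -m crank '[{"gripper":0,"travel":[0,0,1.5],"twist":[0,0,0]},{"gripper":0,"travel":[0,0,0],"twist":[0,0,0]}]'; python3 -m crank '[{"gripper":0,"travel":[0,0,-8],"twist":[0,0,0]},{"gripper":0,"travel":[0,0,-10],"twist":[0,0,0]},{"gripper":0,"travel":[0,0,-10],"twist":[0,0,0]},{"gripper":0,"travel":[0,0,-12],"twist":[0,0,0]},{"gripper":0,"travel":[0,0,-12],"twist":[0,0,0]},{"gripper":0,"travel":[0,0,-12],"twist":[0,0,0]},{"gripper":0,"travel":[0,0,-20],"twist":[0,0,0]},{"gripper":0,"travel":[0,0,-30],"twist":[0,0,0]},{"gripper":0,"travel":[0,0,-30],"twist":[0,0,0]},{"gripper":0,"travel":[0,0,0],"twist":[0,0,0]},{"gripper":0,"travel":[0,0,0],"twist":[0,0,0]}]'
python3 - <<'E'
from h import *
cv2.imwrite("pics/s5.png",cv2.resize(bot.camera("scene")[90:330,150:490,::-1],None,fx=2.2,fy=2.2,interpolation=cv2.INTER_CUBIC))
E
```

```text
time: 8.75
ee_pos: [0.4416, 0.1296, 0.0846]
tcp_rot: [180.0, -0.0, 84.5]
wrist_force: [0.9, 0.2, 4.3]
opening: -0.0002
grasp_force: 2.0
time: 10.12
ee_pos: [0.4412, 0.1295, 0.2278]
tcp_rot: [-180.0, 0.0, 84.5]
wrist_force: [-0.8, 0.4, -0.4]
opening: 0.0001
grasp_force: 0.0
```

View pics/s5.png

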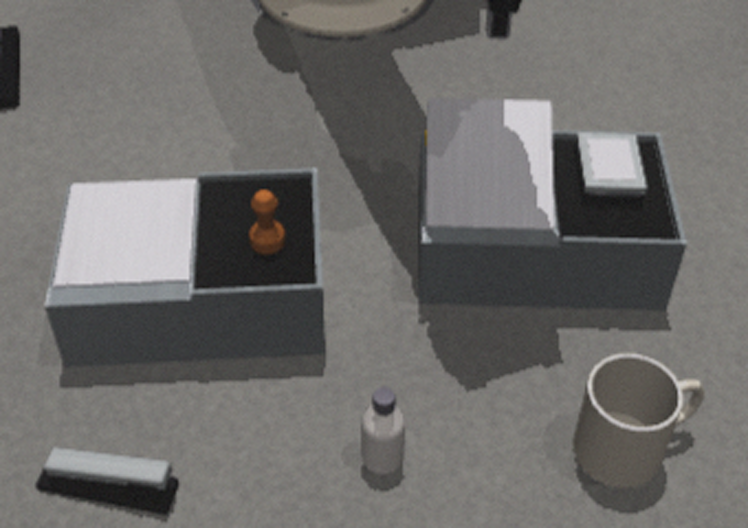

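The lid stands ajar, with its front edge at crop row 100 against 133 for the ledge rim. The tin is on the ledge at (612,160), the other box is shut, and the bystanders are in place. I confirm the angle from the edge row, let things settle, and hand in.

```bash
python3 -m crank '[{"gripper":0,"travel":[0,0,0],"twist":[0,0,0]},{"gripper":0,"travel":[0,0,0],"twist":[0,0,0]},{"gripper":0,"travel":[0,0,0],"twist":[0,0,0]},{"gripper":0,"travel":[0,0,0],"twist":[0,0,0]}]' && python3 - <<'E'
from h import *
c=bot.calibration("scene")
rows={a:proj(c,[*toworld([.056-.136*np.cos(a),-.0]),.09+.136*np.sin(a)]) for a in(0,.3,.45)}
for a,(u,v) in rows.items(): print(a,(u-150)*2.2,(v-90)*2.2)
if rows[.3][1]>90+100/2.2+1: print(bot.job_done())
E
```

```text
time: 10.68
ee_pos: [0.4413, 0.1295, 0.2282]
tcp_rot: [-180.0, 0.0, 84.5]
wrist_force: [-0.2, -0.7, 0.7]
opening: -0.0
grasp_force: 0.0
0 539.3826007367227 135.87145251140763
0.3 544.5293100991695 109.98113075750906
0.45 547.4477597129412 100.11572136974031
the job is handed in; nothing more can be done
None
```

I slid the tin onto the ledge and pressed the lid, which now stands ajar at about 0.45 rad; the other box stayed shut, the bystanders were left alone, and the job was handed in at about 10.7 s (no verdict was returned).

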